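# Level the tilting tachometer cradle and pin it

## Task

Swing the tilted tachometer cradle down to level (the yellow pad is there to press on), then take the red-gripped lock pin from the blue pin block and push it fully home through the hole in the cradle's front edge, so that the cradle is locked level. Keep off the tachometer's glass, and let go of the pin.

Things in the scene. Friction and masses are not known exactly. Their poses are not given: they have to be found in the camera images.
- cradle (a joint): Tilt (rad) of the aluminium cradle plate about an axis along fixture y, 100 mm above the bench. 0 = level, its end stop; positive = front edge raised, at most 0.95 at the start. Stiff: stays where left; 2 to 6 N down on the yellow pad turns it. Plate 10 mm thick, mid-plane on the axis, 140 mm wide, reaching 125 mm ahead of the axis. The pad fills x -125 to -65, y 0 to 70 mm (fixture frame, level).
- fixture: Fixed green trunnion fixture, base 260 x 240 mm, two uprights 125 mm high at y +/-96 mm. Origin: centre of its underside on the bench, below the tilt axis; z up, -x its front. Pin hole, 18 mm wide, flared: in the cradle's bare front lug at x -95, y -35 mm, top face 105 mm above the bench when level, then lined up with the bore of the fixed dark post below (post top at 94 mm, bore 55 mm deep).
- lock_pin: Loose lock pin, 90 g, upright in one of two holes of the blue pin block (150 x 60 x 50 mm high, holes 90 mm apart). From the origin (tip centre, 5 mm above the bench), z up the pin: 12 mm wide steel shank to 45 mm, 26 mm collar to 50, red round grip 24 mm wide to 90. Home: collar on the lug, tip 60 mm above the bench. The other pin, black grip, 20 mm shank, is too short to lock.
- tacho: Glass-faced tachometer bolted to the middle of the cradle, tilting with it: bezel 90 mm wide, standing 20 mm above the plate. Origin: middle of the bezel's foot, on the plate's top face, 5 mm above the tilt axis when level; z comes out of the glass. It must not be pressed (5 N is too much).
There are look-alikes about, which are no part of the job. Leave any green or turquoise look-alike of the lock_pin alone.

How it is judged (in metres and radians):
On the way:
1. the cradle has been swung down to level (within 0.1 rad) (value of joint cradle below 0.1 rad), for 0.2 s.
At the end, for the whole second after the job is handed in: The cradle is level within 0.1 rad; the red lock pin stands upright (within 10 degrees) and at rest in the lug's hole and the post's bore, its tip within 10 mm of the bore's axis in x and y and its collar down on the lug within 10 mm (tip 50 to 70 mm above the bench) (value of joint cradle below 0.1 rad and x of lock_pin in the frame of fixture between -0.105 and -0.085 m and y of lock_pin in the frame of fixture between -0.045 and -0.025 m and height (world z) of lock_pin between 0.05 and 0.07 m and angle between lock_pin's own z axis and vertical below 0.17 rad and linear speed of lock_pin below 0.02 m/s); the robot touches nothing.
It fails at once if the tachometer is pressed with more than 5 N (contact force between tacho and anything else above 5 N).
It also fails if it takes over 54 s, if anything falls off the work surface, if the arm or the gripper's body presses on something with over 40 N, if the wrist force passes 120 N, or if a joint passes its speed limit or range.

## Robot

A 7-joint arm with a two-finger parallel gripper is mounted at the origin on the work surface. World frame = base frame: x ahead of the robot, y to its left, z up, the work surface at z = 0. Lengths are in m, angles in degrees, forces in N, time in s.
With the tool pointing down it reaches from about 0.35 to 0.775 m from the base axis. Payload 3.1 kg.
Tool frame: the origin (TCP) lies on the centre line of the jaws, within the pads' length; the fingertips stand 17 mm ahead of it and the grasp point (between the pads) lies 2 mm behind it (robot.tip_reach is the distance from the TCP to the fingertips, in m); z points along the fingers, y is the direction in which the jaws open and shut (so a half turn about z gives the same grasp; the last joint's range is limited). The gripper opens to 85 mm and grips with 20 to 120 N. Pads are 22 mm wide; open, the fingers measure 114 mm over their backs; the gripper's body (76 mm by 85 mm) begins 54 mm behind the grasp point. The pads swing forward as they close: fully open they stand 13 mm farther back than shut.
Start: joints at [68.658, 17.813, 0.802, 86.603, -0.252, 75.585, -1.558], TCP at [0.179, -0.52, 0.248] pointing down, gripper open.
Joint ranges: [-154.91, 154.91], [-16.99, 109.72], [-72.82, 74.43], [7.12, 147.25], [-82.49, 262.49], [11.32, 116.49], [-174.64, 174.64]. Speed limits (degrees/s): [159.86, 159.86, 180, 180, 180, 180, 180].

## Interface

Orientations are given as [roll, pitch, yaw] about the fixed x, y, z axes, in that order (R = Rz(yaw) Ry(pitch) Rx(roll)).
In Python, from station import robot, fingers, vision, workorder, recognise gives the robot as it stands. Calls block until the motion is done:
- robot.move_to(position, orientation): joint-space move of the TCP to a pose.
- robot.line_to(position, orientation=None, velocity=0.15, f_stop=None): straight line of the TCP; orientation=None keeps the orientation; velocity is the mean speed in m/s. With f_stop (N) it stops when the force on the tool has changed by that much, and returns True; else False.
- robot.move_j(angles): joint-space move.
- fingers.gripper_to(opening, force=None): opening from 0.0 (shut) to 1.0 (fully open); force is the grip in N (None keeps the last); returns when the fingers have stopped.
- robot.pause(seconds).
- robot.inverse_kinematics(position, orientation): joint angles nearest the present ones, or None.
- vision.grab_frame(name): name is "side" or "top" or "wrist"; returns the picture (480x640x3 uint8, red, green, blue); there is no depth.
- vision.calibration(name): a dict with "mtx" (3x3 intrinsics, pixels), "extrinsics" (4x4, takes a point from world to camera coordinates); the wrist camera has in their place "T_tool_cam" (4x4, takes a point from camera to tool coordinates, whose origin is the TCP and whose axes are the flange's). Camera axes: x right, y up, looking along -z (the intrinsics and any distortion apply to the point x, -y, -z); pixel columns grow to the right and rows downward; lengths in m; the calibration is good to about 2 mm. A picture is of the moment at which its call begins: read the wrist's pose just before it. calibration takes no time and is no camera call.
A pose or a line that the arm cannot do raises robot.PlanningError and nothing moves.
- workorder.close_job(): hands the job in, once; it reports no verdict.
Trained networks look in the newest picture that a camera, given by its name, has taken for a name from the list of things; names that differ only in an ending like _2 or _b are one class to them, and where a whole thing is asked for, a point or a joint stands for the part that bears it (a point fixed in the world has none). Each returns a list of dicts, best first, with "p" (0 to 1); they miss things now and then, are a little off and sometimes report something else, mostly with a low value. They report only what shows in the picture. A call takes as long as a camera call. They do not tell look-alikes from the thing itself.
- recognise(label, camera): "rect" ([centre column, centre row, width, height] in pixels, round what is visible of it).
Readings, each from a call of its own:
- robot.current_time_s(): time.
- robot.current_joint_positions(): joint angles.
- robot.current_dq(): joint speeds.
- robot.current_joint_torque(): joint torques, N m.
- robot.current_tool_pos(): TCP position.
- robot.current_eef_rot(): TCP orientation.
- robot.current_contact_force(): force on the tool from outside, world axes, zero at the start.
- robot.current_torque(): the same for the moment, N m.
- robot.current_finger_gap(): opening from 0.0 (shut) to 1.0 (fully open).
Only numpy, scipy, OpenCV 4.12 (cv2) and the standard library are available. Lean on these libraries where they do the work, as an engineer would, in place of code of your own. Each camera call takes 0.05 s, during which the arm holds its last target.

## Working session

There is one attempt and no reset: what is moved stays moved. The work goes in short steps, each a Python script; the robot and the scene stay as the last script left them, time stands still between calls to the robot, and variables do not carry over. Pictures are saved under pics/ and viewed, and the job is handed in when it is done.

```bash
ls; mkdir -p pics
cat > h.py <<'E'
import numpy as np, cv2
from station import robot, fingers, vision, workorder, recognise
def save(img,n): cv2.imwrite(f'pics/{n}.png',cv2.cvtColor(img,cv2.COLOR_RGB2BGR))
E
python3 - <<'E'
from h import *
for c in ['side','top','wrist']:
    save(vision.grab_frame(c),c+'0')
    k=vision.calibration(c); print(c,{a:np.round(np.array(b),4).tolist() if not isinstance(b,str) else b for a,b in k.items()})
    for l in ['cradle','fixture','lock_pin','tacho']:
        print(l,[(np.round(d['rect']).tolist(),round(d['p'],2)) for d in recognise(l,c)])
print(robot.current_time_s(),robot.current_tool_pos(),robot.current_eef_rot())
E
```

```text
pics
side {'mtx': [[508.543, 0.0, 324.6286], [0.0, 508.543, 240.8479], [0.0, 0.0, 1.0]], 'extrinsics': [[0.9952, -0.0962, 0.0179, -0.5191], [0.057, 0.7188, 0.6928, -0.0088], [-0.0795, -0.6885, 0.7209, -0.9691], [0.0, 0.0, 0.0, 1.0]]}
cradle [([337.0, 127.0, 72.0, 84.0], 0.79), ([312.0, 340.0, 18.0, 29.0], 0.63)]
fixture [([352.0, 159.0, 143.0, 136.0], 0.74), ([313.0, 340.0, 18.0, 27.0], 0.42)]
lock_pin [([253.0, 336.0, 21.0, 37.0], 0.96), ([266.0, 398.0, 20.0, 40.0], 0.73), ([326.0, 401.0, 26.0, 34.0], 0.7), ([394.0, 356.0, 23.0, 41.0], 0.65), ([311.0, 340.0, 21.0, 31.0], 0.56)]
tacho [([346.0, 145.0, 52.0, 49.0], 0.57)]
top {'mtx': [[460.241, 0.0, 318.1778], [0.0, 460.241, 237.8321], [0.0, 0.0, 1.0]], 'extrinsics': [[0.1288, -0.9917, -0.0027, -0.1521], [0.9708, 0.1256, 0.2042, -0.5028], [-0.2022, -0.0289, 0.9789, -0.8346], [0.0, 0.0, 0.0, 1.0]]}
cradle [([188.0, 186.0, 106.0, 54.0], 0.61)]
fixture [([200.0, 196.0, 131.0, 130.0], 0.56)]
lock_pin [([474.0, 273.0, 21.0, 16.0], 0.77), ([405.0, 322.0, 15.0, 16.0], 0.66), ([426.0, 276.0, 18.0, 15.0], 0.52), ([447.0, 213.0, 22.0, 18.0], 0.5), ([464.0, 318.0, 21.0, 16.0], 0.47)]
tacho [([190.0, 186.0, 51.0, 56.0], 0.71)]
wrist {'mtx': [[428.2129, 0.0, 313.3897], [0.0, 428.2129, 244.2528], [0.0, 0.0, 1.0]], 'T_tool_cam': [[0.0002, 0.9642, 0.2652, 0.0661], [1.0, -0.0002, -0.0001, -0.0003], [-0.0001, 0.2652, -0.9642, -0.1266], [0.0, 0.0, 0.0, 1.0]]}
cradle []
fixture []
lock_pin []
tacho []
0.75 [ 0.17868537 -0.52019983  0.24831568] [ 1.79996296e+02 -2.28582798e-04  1.89560925e+01]
```

View pics/side0.png

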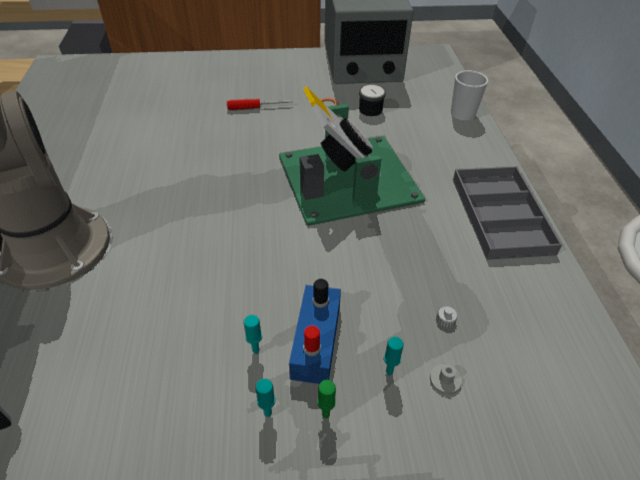

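View pics/top0.png

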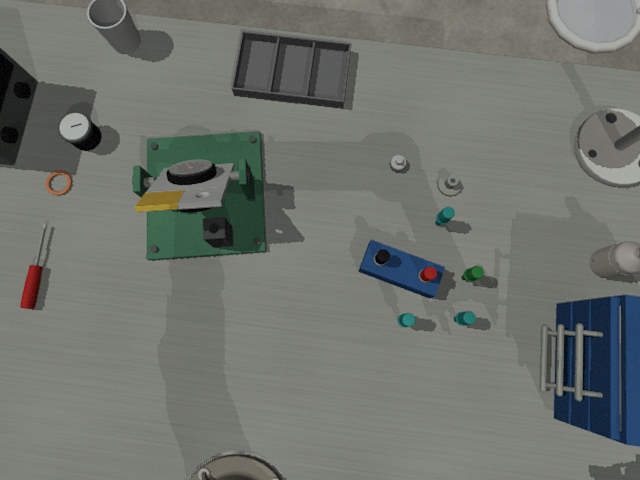

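Side: red pin at (312,338), black at (321,292) in the blue block; teal/green look-alikes surround it. Fixture around (352,159), yellow pad at (318,103). Top: red (429,274), black (382,257), post (213,230), pad (162,201). I'll zoom in for features.

Run:
```python
import cv2
a=cv2.imread('pics/side0.png');b=cv2.imread('pics/top0.png')
cv2.imwrite('pics/s_fix.png',cv2.resize(a[75:235,260:440],None,fx=4,fy=3.7,interpolation=cv2.INTER_CUBIC))
cv2.imwrite('pics/t_fix.png',cv2.resize(b[120:270,120:280],None,fx=4,fy=4,interpolation=cv2.INTER_CUBIC))
```

```text
(no output)
```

View pics/s_fix.png

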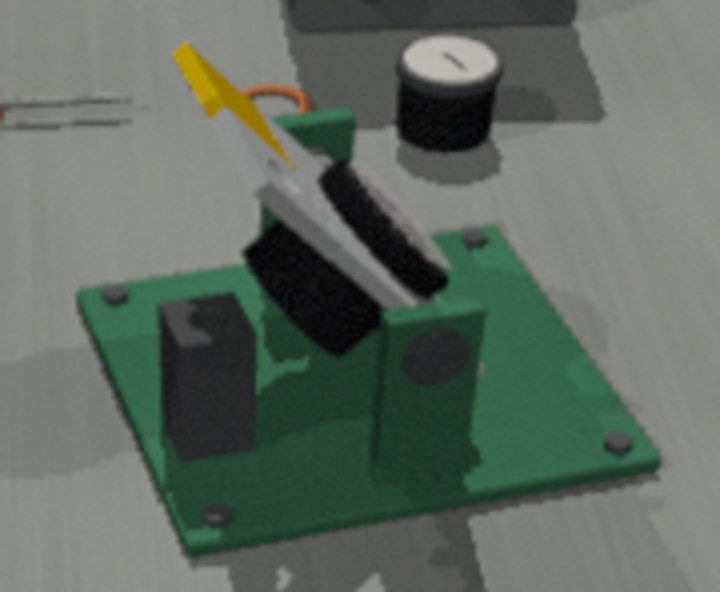

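View pics/t_fix.png

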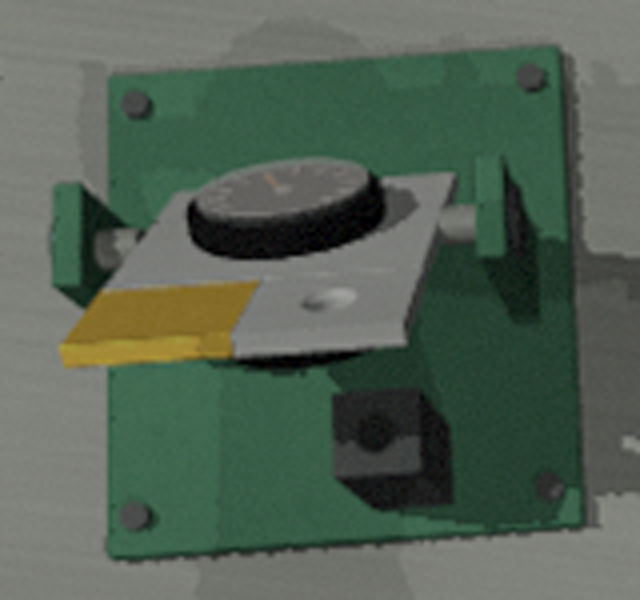

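```bash
cat >> h.py <<'E'
def proj(c,P,cal=None):
    k=cal or vision.calibration(c); E=np.array(k['extrinsics']); M=np.array(k['mtx'])
    P=np.atleast_2d(P); q=P@E[:3,:3].T+E[:3,3]
    q=q*[1,-1,-1]; q=q@M.T
    return q[:,:2]/q[:,2:]
def wristcal(pos,rpy):
    from scipy.spatial.transform import Rotation as R
    k=vision.calibration('wrist'); T=np.eye(4);T[:3,:3]=R.from_euler('xyz',rpy,degrees=True).as_matrix();T[:3,3]=pos
    return dict(mtx=k['mtx'],extrinsics=np.linalg.inv(T@np.array(k['T_tool_cam'])))
def tri(obs):  # list of (cal,uv)
    from scipy.optimize import least_squares
    f=lambda p: np.concatenate([proj(None,p,c)[0]-uv for c,uv in obs])
    r=least_squares(f,[0.5,0,0.05]); return r.x, r.fun
E
cat > fit.py <<'E'
from h import *
from scipy.optimize import least_squares
ct,cs=vision.calibration('top'),vision.calibration('side')
T=lambda u,v:np.array([u/4+120-.4,v/4+120-.4]); S=lambda u,v:np.array([u/4+260-.4,v/3.7+75-.4])
base=[(.13,.12),(.13,-.12),(-.13,.12),(-.13,-.12)]
bt=[T(110,75),T(560,47),T(108,553),T(582,522)]; bs=[S(497,228),S(660,458),S(80,292),S(190,545)]
def model(p):
    x,y,yaw,th,bz=p
    def w(P): 
        P=np.atleast_2d(P); c,s=np.cos(yaw),np.sin(yaw)
        return np.c_[x+c*P[:,0]-s*P[:,1],y+s*P[:,0]+c*P[:,1],P[:,2]]
    def pl(px,py,pz): return [px*np.cos(th)+pz*np.sin(th),py,.1-px*np.sin(th)+pz*np.cos(th)]
    L=[]
    for b,t,s in zip(base,bt,bs): 
        L+= [(ct,w([*b,bz]),t),(cs,w([*b,bz]),s)]
    L+=[(ct,w([-.095,-.035,.094]),T(376,431)),(ct,w(pl(-.095,-.035,.005)),T(330,299)),
        (ct,w(pl(-.125,-.07,.005)),T(407,333)),(cs,w(pl(-.125,-.07,.005)),S(270,186)),(cs,w(pl(-.125,-.07,-.005)),S(256,200))]
    return L
f=lambda p:np.concatenate([proj(None,P,c)[0]-uv for c,P,uv in model(p)])
r=least_squares(f,[.55,.2,.0,.6,.008],loss='soft_l1')
print(r.x.round(4).tolist(),np.degrees(r.x[2:4])); print(f(r.x).reshape(-1,2).round(1).tolist())
E
python3 fit.py
python3 - <<'E'
from h import *
a=cv2.imread('pics/side0.png');b=cv2.imread('pics/top0.png')
def blob(im,roi,lo,hi):
    x0,y0,x1,y1=roi; h=cv2.cvtColor(im[y0:y1,x0:x1],cv2.COLOR_BGR2HSV); m=((h[...,0]<10)|(h[...,0]>170))&(h[...,1]>150)&(h[...,2]>70)
    v,u=np.nonzero(m); print(u.min()+x0,u.max()+x0,v.min()+y0,v.max()+y0,u.mean()+x0,v.mean()+y0); return u.mean()+x0,v.mean()+y0
s=blob(a,(290,310,340,370),0,0); t=blob(b,(410,255,450,295),0,0)
ct,cs=vision.calibration('top'),vision.calibration('side')
print(tri([(cs,s),(ct,t)]))
cv2.imwrite('pics/s_pin.png',cv2.resize(a[270:430,230:420],None,fx=4,fy=3.7,interpolation=cv2.INTER_CUBIC))
cv2.imwrite('pics/t_pin.png',cv2.resize(b[200:340,350:500],None,fx=4,fy=4,interpolation=cv2.INTER_CUBIC))
for n,s,t in [('teal1',(253,336),(405,322)),('teal2',(266,398),(464,318)),('green',(326,401),(474,273)),('teal3',(394,356),(447,213)),('black',(321,288),(382,257))]:
    print(n,tri([(cs,s),(ct,t)]))
E
```

```text
[0.5918, 0.1597, 0.2014, 0.8407, 0.0074] [11.53825512 48.16828278]
[[-0.1, -0.3], [0.3, -0.6], [0.3, -1.0], [1.8, 0.8], [-0.1, 1.0], [-0.4, -0.4], [0.8, 0.2], [0.3, 1.0], [-0.0, -0.8], [0.2, 1.0], [-0.7, -1.3], [-1.1, -0.8], [-1.6, -0.8]]
304 319 326 351 311.54651162790697 338.32848837209303
420 436 267 280 428.36470588235295 273.5
(array([ 0.47245926, -0.29699294,  0.07508212]), array([ 0.15930109, -0.03825444, -0.0011505 ,  0.20512394]))
teal1 (array([ 0.38295418, -0.26707055,  0.04672967]), array([-0.86534607,  0.16592959, -0.03338848, -1.06641371]))
teal2 (array([ 0.40253323, -0.373962  ,  0.05280302]), array([-0.18562147,  0.0358557 , -0.00761795, -0.25211567]))
green (array([ 0.48612391, -0.38664602,  0.05523182]), array([ 0.69789277, -0.16757692, -0.00548188,  0.98011032]))
teal3 (array([ 0.59353734, -0.32676402,  0.05903318]), array([ 1.30918183, -0.39826724, -0.09516666,  1.78983738]))
black (array([ 0.49315298, -0.20846532,  0.07999526]), array([-0.68027104,  0.17533944,  0.0153869 , -0.81720463]))
```

View pics/s_pin.png

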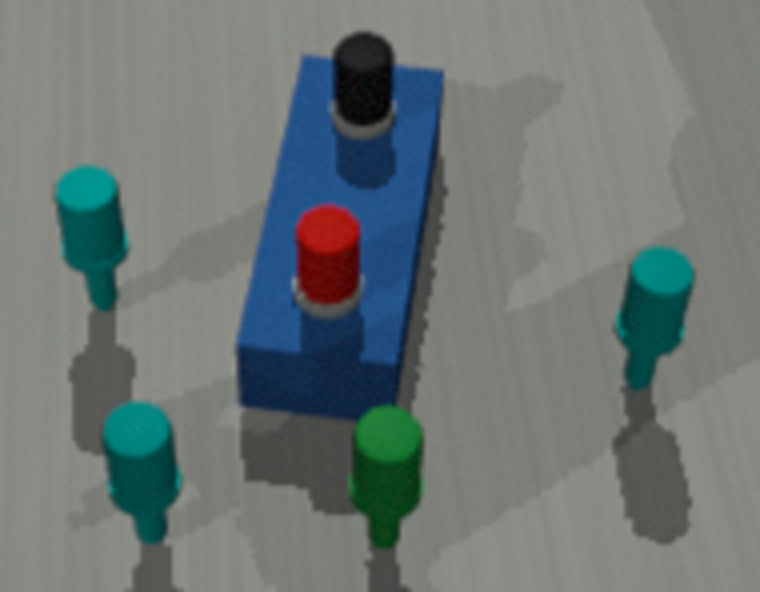

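View pics/t_pin.png

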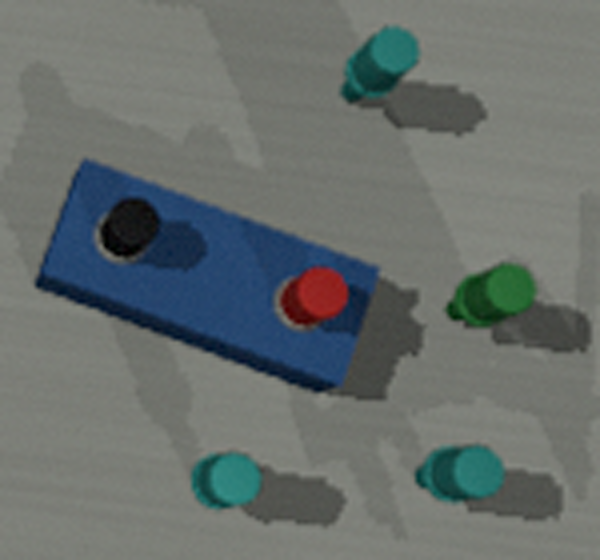

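Side/top zoom: red pin sits in the block's end nearer the green pin, upright; fixture fit residuals ~1 px, tilt ≈ 0.84 rad. The pin fits at (0.472,-0.297). Pressing the cradle first.

```bash
cat >> h.py <<'E'
FX,FY,FW=.5918,.1597,.2014
def fw(x,y,z):
    c,s=np.cos(FW),np.sin(FW); return np.array([FX+c*x-s*y,FY+s*x+c*y,z])
def plate(px,py,pz,th): return fw(px*np.cos(th)+pz*np.sin(th),py,.1-px*np.sin(th)+pz*np.cos(th))
E
python3 - <<'E'
from h import *
ori=[180,0,np.degrees(FW)]
print(robot.tip_reach, fw(-.095,-.035,.105))
fingers.gripper_to(0.0,40)
th=.84
p=plate(-.10,.04,.005,th); p[2]+=.017
a=p.copy(); a[2]=.27
robot.move_to(a,ori)
print('at',robot.current_tool_pos(),robot.current_time_s(),robot.current_contact_force())
q=p.copy(); q[2]-=.01
hit=robot.line_to(q,ori,velocity=.05,f_stop=1.5)
print(hit,robot.current_tool_pos(),p,robot.current_contact_force(),robot.current_time_s())
for c in ['side','wrist']: save(vision.grab_frame(c),c+'1')
E
```

```text
0.017 [0.50572163 0.10640352 0.105     ]
at [0.52255467 0.18511096 0.26974047] 4.2833 [-0.46499714  0.25277083  0.48247266]
True [0.5216493  0.18589174 0.20581203] [0.52204914 0.18628429 0.19480163] [ 0.19302522 -0.55027321  0.10735059] 5.45
```

Run:
```python
import cv2,numpy as np
a=cv2.imread('pics/side1.png');b=cv2.imread('pics/wrist1.png')
cv2.imwrite('pics/v1.png',np.hstack([cv2.resize(a[20:240,240:460],(400,400)),cv2.resize(b,(400,300)) if 0 else cv2.copyMakeBorder(cv2.resize(b,(400,300)),0,100,0,0,0)]))
```

```text
(no output)
```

View pics/v1.png

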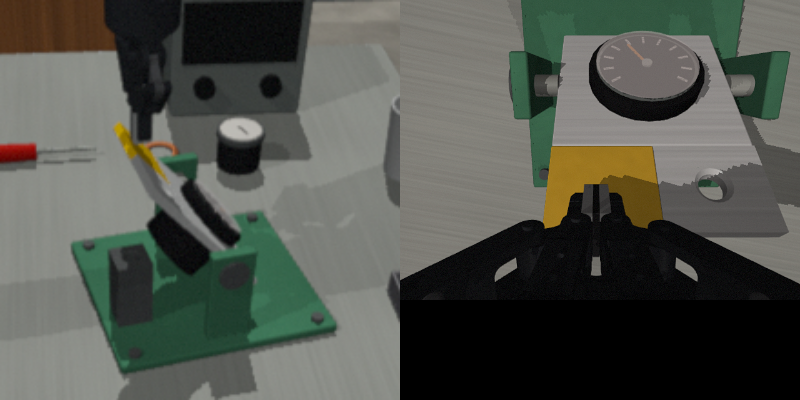

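Fingers touch the pad front-mid; the tacho is well clear. Following the arc down.

```bash
python3 - <<'E'
from h import *
ori=[180,0,np.degrees(FW)]
for th in [.7,.56,.42,.3,.2]:
    p=plate(-.10,.04,.005,th); p[2]+=.017+.011*th/.84
    h=robot.line_to(p,ori,velocity=.08,f_stop=25)
    print(th,h,robot.current_contact_force().round(1),robot.current_tool_pos().round(4))
    if h: break
else:
    p=plate(-.10,.04,.005,0.); p[2]+=.005
    h=robot.line_to(p,ori,velocity=.04,f_stop=12)
    print(h,robot.current_contact_force().round(1),robot.current_tool_pos().round(4),p)
print(robot.current_time_s())
save(vision.grab_frame('wrist'),'wrist2');save(vision.grab_frame('side'),'side2')
E
python3 - <<'E'
import cv2,numpy as np
a=cv2.imread('pics/side2.png');b=cv2.imread('pics/wrist2.png')
cv2.imwrite('pics/v2.png',np.hstack([cv2.resize(a[20:240,240:460],(400,400)),cv2.copyMakeBorder(cv2.resize(b,(400,300)),0,100,0,0,0)]))
E
```

```text
0.7 False [-0.1  0.2 -0.8] [0.5115 0.1839 0.1942]
0.56 False [-0.   0.2  0.4] [0.503  0.1822 0.1814]
0.42 False [-0.  -0.6 -0.2] [0.4959 0.1807 0.1675]
0.3 False [-0.4  0.3  0.8] [0.4911 0.1798 0.1548]
0.2 False [-0.5  0.3  0. ] [0.4883 0.1792 0.1439]
True [-1.4 -0.3  7.1] [0.4867 0.1794 0.1221] [0.4858196  0.17888738 0.11      ]
7.7917
```

View pics/v2.png

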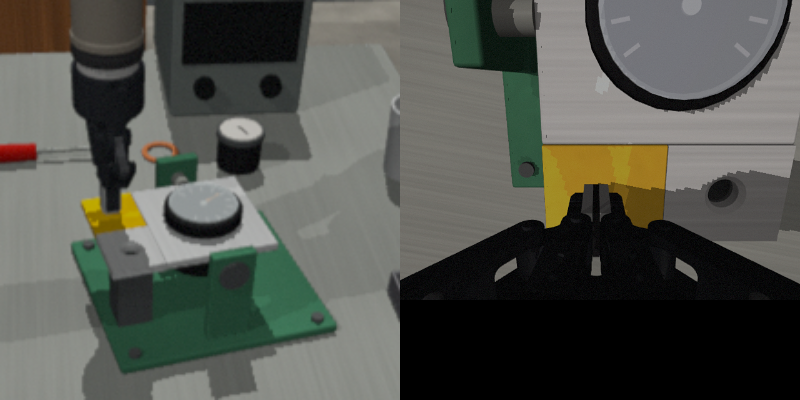

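Cradle looks level (tip height 0.105 = plate top); hole visible over the post at wrist (~722,192 in the half-size panel). Retract and measure the hole from two wrist positions, then view the pin likewise.

```bash
python3 - <<'E'
from h import *
import json
ori=[180,0,np.degrees(FW)]
t=robot.current_tool_pos(); robot.line_to(t+[0,0,.09],ori,velocity=.15)
D={}
def shot(n):
    p=np.array(robot.current_tool_pos());r=np.array(robot.current_eef_rot()); save(vision.grab_frame('wrist'),n); D[n]=(p.tolist(),r.tolist())
for i,d in enumerate([.035,-.035]):
    robot.line_to(fw(-.145,-.035+d,.22),ori,velocity=.2); shot(f'hole{i}')
hp=np.array([.4725,-.297]); yaw=-13.3
fingers.gripper_to(1.0)
R=lambda v:np.array([np.cos(np.radians(yaw))*v[0]-np.sin(np.radians(yaw))*v[1],np.sin(np.radians(yaw))*v[0]+np.cos(np.radians(yaw))*v[1]])
for i,d in enumerate([.03,-.03]):
    q=hp+R([-.05,d]); f=robot.move_to if i==0 else robot.line_to
    f([*q,.22],[180,0,yaw]); shot(f'pin{i}')
json.dump(D,open('shots.json','w')); print(robot.current_time_s())
E
python3 - <<'E'
import cv2,numpy as np
r=lambda n:cv2.resize(cv2.imread(f'pics/{n}.png'),(400,300))
cv2.imwrite('pics/v3.png',np.vstack([np.hstack([r('hole0'),r('hole1')]),np.hstack([r('pin0'),r('pin1')])]))
E
```

```text
12.35
```

View pics/v3.png

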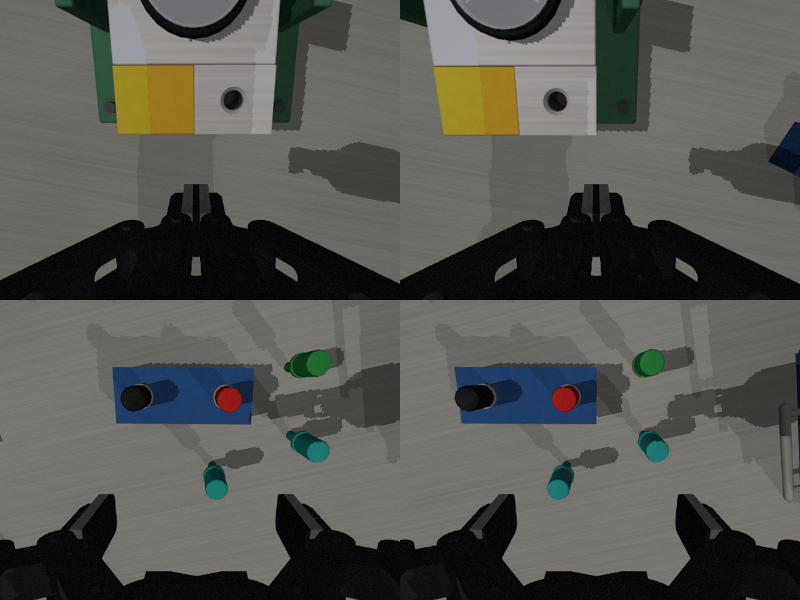

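Run:
```python
from h import *
import json
from scipy.optimize import least_squares
D=json.load(open('shots.json')); C={n:wristcal(*v) for n,v in D.items()}
# hole
obs=[]
for n,(u,v) in dict(hole0=(371,160),hole1=(248,160)).items():
    im=cv2.imread(f'pics/{n}.png'); x0,y0=u-32,v-28
    g=cv2.GaussianBlur(cv2.cvtColor(im[y0:y0+56,x0:x0+64],cv2.COLOR_BGR2GRAY),(3,3),0)
    big=cv2.resize(im[y0:y0+56,x0:x0+64],(384,336),interpolation=cv2.INTER_CUBIC); cv2.imwrite(f'pics/z_{n}.png',big)
    m=(g<130).astype(np.uint8); k,l,s,c=cv2.connectedComponentsWithStats(m)
    i=1+np.argmax(s[1:,4]); cnt=cv2.findContours((l==i).astype(np.uint8),0,2)[0][0]; e=cv2.minEnclosingCircle(cnt)
    print(n,s[i].tolist(),c[i]+[x0,y0],e); obs.append((C[n],np.array(c[i]+[x0,y0])))
x,r=tri(obs); c,s=np.cos(FW),np.sin(FW); d=x[:2]-[FX,FY]
print('hole',x,r,'fixt',[c*d[0]+s*d[1],-s*d[0]+c*d[1]])
# hole dark part at known planes, per view
for cal,uv in obs:
    f=lambda p:proj(None,[*p,.105],cal)[0]-uv; print('z=.105',least_squares(f,[.5,.1]).x)
def hull(p,cal):
    a=np.linspace(0,6.283,60); z=[]
    for h in (p[2],p[2]-.04): z.append(np.c_[p[0]+.012*np.cos(a),p[1]+.012*np.sin(a),np.full(60,h)])
    q=proj(None,np.vstack(z),cal); return q
B={}
for n in ['pin0','pin1']:
    im=cv2.imread(f'pics/{n}.png'); h=cv2.cvtColor(im,cv2.COLOR_BGR2HSV)
    m=((h[...,0]<10)|(h[...,0]>170))&(h[...,1]>150)&(h[...,2]>60)
    k,l,s,c=cv2.connectedComponentsWithStats(m.astype(np.uint8)); i=1+np.argmax(s[1:,4]); print(n,s[i],c[i])
    B[n]=np.array([s[i][0],s[i][0]+s[i][2],s[i][1],s[i][1]+s[i][3]])-.5
def f(p):
    o=[]
    for n in B:
        q=hull(p,C[n]); o.append(np.array([q[:,0].min(),q[:,0].max(),q[:,1].min(),q[:,1].max()])-B[n])
    return np.concatenate(o)
r=least_squares(f,[.4725,-.297,.095]); print('pin',r.x,r.fun.round(1))
```

```text
hole0 [13, 6, 43, 45, 1421] [371.93525686 159.23434201] ((34.86065673828125, 28.139345169067383), 22.664569854736328)
hole1 [13, 9, 40, 43, 1357] [248.22918202 161.39425203] ((33.23949432373047, 29.931371688842773), 21.710451126098633)
hole [0.50335479 0.10758232 0.10614366] [ 0.00237238  0.21231863 -0.00206345 -0.2132426 ] fixt [np.float64(-0.0970831898628827), np.float64(-0.03337156355790071)]
z=.105 [0.50341437 0.10744261]
z=.105 [0.50311868 0.10771521]
pin0 [ 344  139   44   41 1374] [365.41266376 158.21761281]
pin1 [ 243  138   40   41 1237] [262.26434923 158.52789006]
pin [ 0.47075652 -0.29510173  0.09343557] [-2.1 -0.6 -1.6  0.9 -1.3  4.2 -1.1  1.4]
```

```bash
python3 -c "
import cv2,numpy as np
cv2.imwrite('pics/v4.png',np.hstack([cv2.imread('pics/z_hole0.png'),cv2.imread('pics/z_hole1.png')]))"
```

```text
(no output)
```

View pics/v4.png

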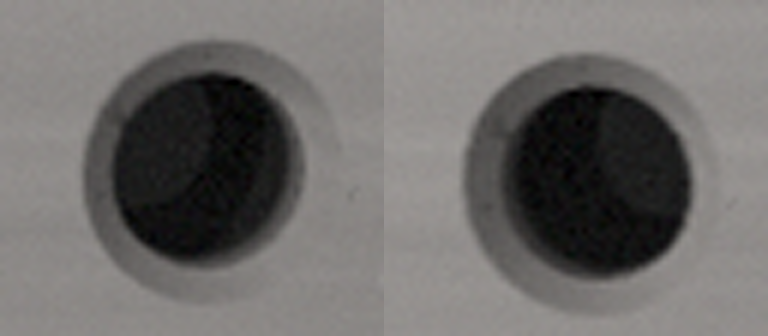

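Hole zooms: flare ring centred at crop (214,171) and (210,184); hole triangulates to z≈0.106 as expected. Red pin in pin0 at (365,158), pin1 at (262,158), top z≈0.093 (0.095 expected). Grasping now.

```bash
python3 - <<'E'
from h import *
import json
D=json.load(open('shots.json')); C={n:wristcal(*v) for n,v in D.items()}
x,r=tri([(C['hole0'],np.array([374.3,160.2])),(C['hole1'],np.array([250.6,162.2]))]); print('hole ring',x,r)
yaw=-13.3; ori=[180,0,yaw]; p=[.4712,-.2957]
robot.line_to([*p,.19],ori,velocity=.2)
h=robot.line_to([*p,.077],ori,velocity=.1,f_stop=8); print('down',h,robot.current_tool_pos())
fingers.gripper_to(0.0,60); print('gap',robot.current_finger_gap(),robot.current_finger_gap()*85)
t=np.array(robot.current_tool_pos())
robot.line_to([t[0],t[1],.22],ori,velocity=.15)
print(robot.current_finger_gap(),robot.current_contact_force(),robot.current_time_s())
robot.move_to([*(x[:2]),.24],[180,0,np.degrees(FW)])
print(robot.current_tool_pos(),robot.current_time_s())
for c in ['wrist','side','top']: save(vision.grab_frame(c),c+'4')
E
python3 - <<'E'
import cv2,numpy as np
a=cv2.imread('pics/side4.png');b=cv2.imread('pics/wrist4.png')
cv2.imwrite('pics/v5.png',np.hstack([cv2.resize(a[20:240,240:460],(400,400)),cv2.copyMakeBorder(cv2.resize(b,(400,300)),0,100,0,0,0)]))
E
```

```text
hole ring [0.503151   0.10620848 0.1062354 ] [ 0.0014801   0.13277622 -0.00128627 -0.13335183]
down False [ 0.47188575 -0.29584219  0.07777522]
gap 0.266404218999074 22.64435861492129
0.26091885939848125 [-0.09964809  0.29919302 -0.86262479] 15.8
[0.50386397 0.10412348 0.23956192] 17.2917
```

View pics/v5.png

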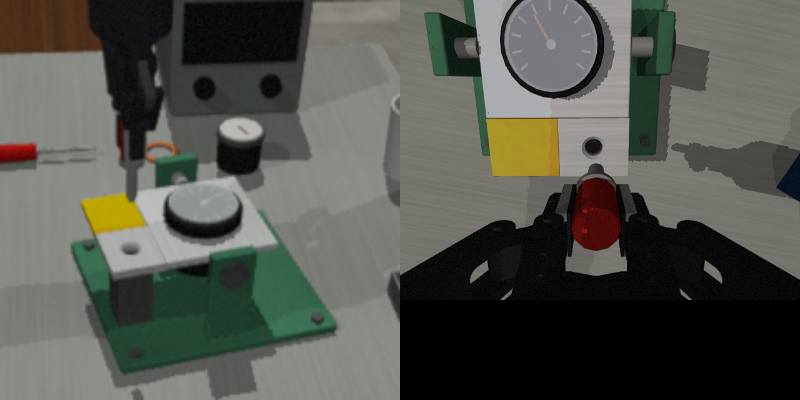

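View pics/wrist4.png

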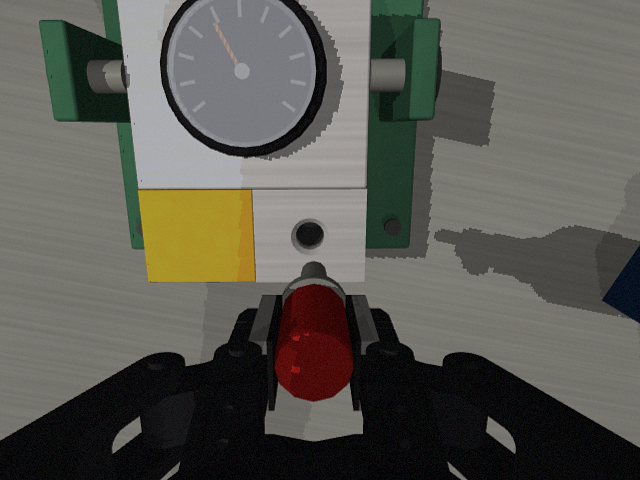

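Red pin held, upright between pads; tip at about (313,265), hole at (309,235). Check pin offset in the tool frame against projection.

Run:
```python
from h import *
print(robot.current_tool_pos(),robot.current_eef_rot(),robot.current_time_s())
k=vision.calibration('wrist'); cal=dict(mtx=k['mtx'],extrinsics=np.linalg.inv(np.array(k['T_tool_cam'])))
a=np.linspace(0,2*np.pi,48)
im=cv2.imread('pics/wrist4.png')
circ=lambda z,r,c:np.c_[c[0]+r*np.cos(a),c[1]+r*np.sin(a),np.full(48,z)]
c=(0,0)
for z,r,col in [(.0725,.006,(0,255,0)),(.0275,.013,(255,255,0)),(.0225,.012,(255,0,0)),(-.0175,.012,(0,255,255))]:
    q=proj(None,circ(z,r,c),cal); cv2.polylines(im,[np.round((q-[210,190])*4).astype(int)],True,col) if 0 else None
    print(z,q.min(0).round(1),q.max(0).round(1))
    big=locals().get('big',cv2.resize(im[220:420,220:410],None,fx=4,fy=3,interpolation=cv2.INTER_CUBIC))
    cv2.polylines(big,[np.round((q+.5-[220,220])*[4,3]).astype(int)],True,col)
cv2.imwrite('pics/v6.png',big)
```

```text
[0.50373083 0.10445553 0.23966964] [1.79986179e+02 2.98040022e-02 1.13444642e+01] 17.4417
0.0725 [301.5 254.8] [326.  278.1]
0.0275 [280.4 271.4] [347.3 333.6]
0.0225 [282.1 278.4] [345.7 337.3]
-0.0175 [272.2 327.4] [355.9 401.9]
```

View pics/v6.png

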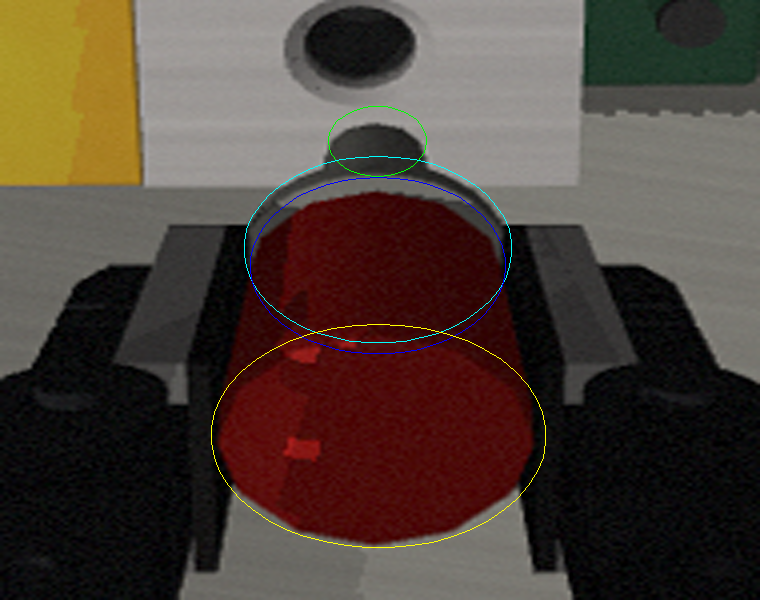

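Pin sits ~2.5 mm back (−tool x) of the nominal at the tip, centred laterally. That makes the wanted TCP ≈ (0.5056, 0.1066), which matches the fixture fit of (0.5057, 0.1064). Lower with error compensation.

```bash
python3 - <<'E'
from h import *
ori=[180,0,np.degrees(FW)]; g=np.array([.5056,.1066])
cmd=g+(g-robot.current_tool_pos()[:2])*0+np.array([-.0005,.0018])
robot.line_to([*cmd,.20],ori,velocity=.08); robot.pause(.2)
e=g-np.array(robot.current_tool_pos()[:2]); print('err',e)
cmd=cmd+e
robot.line_to([*cmd,.19],ori,velocity=.05); robot.pause(.2); print('err',g-np.array(robot.current_tool_pos()[:2]),robot.current_tool_pos()[2])
save(vision.grab_frame('wrist'),'wrist5')
save(vision.grab_frame('side'),'side5')
np.save('cmd.npy',cmd); print(robot.current_time_s())
E
python3 - <<'E'
import cv2,numpy as np
a=cv2.imread('pics/side5.png');b=cv2.imread('pics/wrist5.png')
cv2.imwrite('pics/v7.png',np.hstack([cv2.resize(a[80:200,270:390],(400,400),interpolation=2),cv2.resize(b[180:420,220:410],(400,400))]))
E
```

```text
err [ 0.00016885 -0.0020175 ]
err [0.00022694 0.00010108] 0.19014653947584856
18.9417
```

View pics/v7.png

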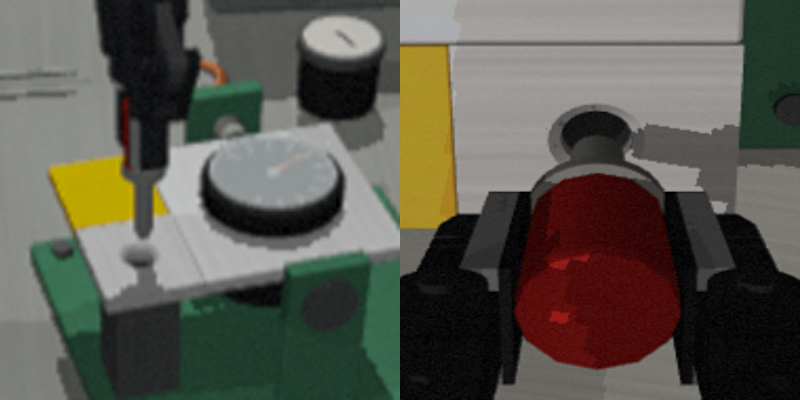

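Tip is just above the hole in both views (side: tip (143,235), hole (138,253) in the panel). Inserting.

```bash
python3 - <<'E'
from h import *
ori=[180,0,np.degrees(FW)]; cmd=np.load('cmd.npy')
for z in (.165,.150,.128):
    h=robot.line_to([*cmd,z],ori,velocity=.04,f_stop=10)
    print(z,h,robot.current_tool_pos().round(4),robot.current_contact_force().round(1))
    if h: break
print(robot.current_time_s())
save(vision.grab_frame('wrist'),'wrist6')
save(vision.grab_frame('side'),'side6')
E
python3 - <<'E'
import cv2,numpy as np
a=cv2.imread('pics/side6.png');b=cv2.imread('pics/wrist6.png')
cv2.imwrite('pics/v8.png',np.hstack([cv2.resize(a[80:200,270:390],(400,400),interpolation=2),cv2.resize(b[180:420,220:410],(400,400))]))
E
```

```text
0.165 False [0.5054 0.1065 0.1651] [ 0.2 -0.  -1.4]
0.15 False [0.5051 0.1064 0.1498] [ 0.2 -0.1 -1.5]
0.128 True [0.5053 0.1063 0.1322] [-1.9 -1.5  5.6]
20.7167
```

View pics/v8.png

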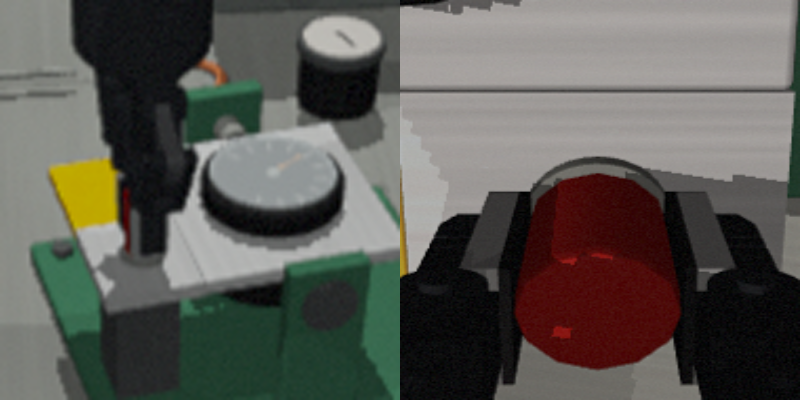

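Collar is on the lug, and contact came at TCP z 0.132 as predicted. Releasing and retracting.

Run:
```python
from h import *
ori=[180,0,np.degrees(FW)]
fingers.gripper_to(0.75); t=np.array(robot.current_tool_pos())
robot.line_to([t[0],t[1],.24],ori,velocity=.12)
robot.line_to(fw(-.17,-.035,.26),ori,velocity=.15); robot.pause(.3)
p,r=robot.current_tool_pos(),robot.current_eef_rot()
im=vision.grab_frame('wrist'); save(im,'wrist7')
s=vision.grab_frame('side'); save(s,'side7'); t=vision.grab_frame('top'); save(t,'top7')
cals=dict(wrist=wristcal(p,r),side=vision.calibration('side'),top=vision.calibration('top'))
print('expected grip centre px (z=.13), top z=.15:')
for c,k in cals.items(): print(c,proj(None,[fw(-.095,-.035,.13),fw(-.095,-.035,.15)],k).round(1).tolist())
obs=[]
for c,m in dict(wrist=im,side=s,top=t).items():
    h=cv2.cvtColor(m,cv2.COLOR_RGB2HSV); b=((h[...,0]<10)|(h[...,0]>170))&(h[...,1]>150)&(h[...,2]>50)
    e=proj(None,fw(-.095,-.035,.13),cals[c])[0]
    k,l,st,ce=cv2.connectedComponentsWithStats(b.astype(np.uint8))
    for i in range(1,k):
        if st[i,4]>20 and np.linalg.norm(ce[i]-e)<60: print(c,st[i].tolist(),ce[i].round(1)); obs.append((cals[c],ce[i]))
print(tri(obs)); print(robot.current_time_s(),robot.current_contact_force())
cv2.imwrite('pics/v9.png',np.hstack([cv2.resize(cv2.cvtColor(s,4)[60:220,250:430],(400,400),interpolation=2),cv2.copyMakeBorder(cv2.resize(cv2.cvtColor(im,4),(400,300)),0,100,0,0,0)]))
```

```text
expected grip centre px (z=.13), top z=.15:
wrist [[314.5, 110.8], [314.5, 109.5]]
side [[312.4, 144.9], [312.4, 136.2]]
top [[209.0, 221.9], [206.2, 219.2]]
wrist [292, 88, 44, 46, 1526] [313.9 110.6]
side [308, 135, 10, 22, 207] [312.5 145.6]
top [201, 214, 17, 16, 176] [208.4 221.2]
(array([0.50591483, 0.10681679, 0.12879908]), array([-0.09606775, -0.21597054, -0.00524961, -0.37813544,  0.546437  ,
        0.75651996]))
23.4583 [-0.45173442  0.2838767   0.18838586]
```

View pics/v9.png

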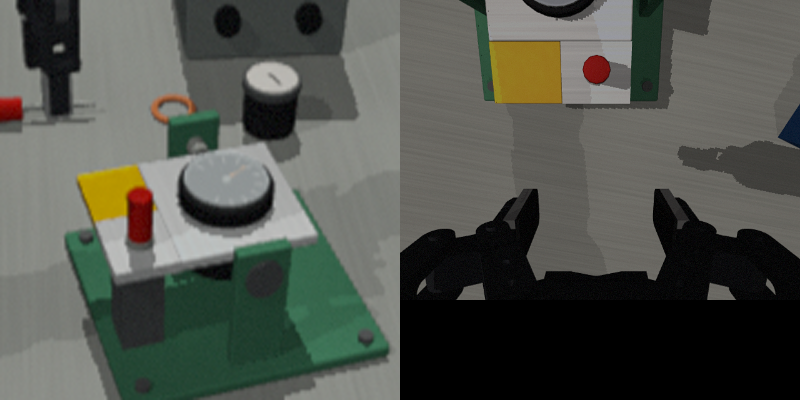

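The pin is upright and home: grip centre measured at (0.506, 0.107, 0.129), expected (0.506, 0.106, 0.130). The cradle is level and the gripper is clear. Handing in.

```bash
python3 -c "
from h import *
workorder.close_job(); print(robot.current_time_s())"
```

```text
the job is handed in; nothing more can be done
the job is handed in; nothing more can be done
```

I swung the cradle down to level by pressing the yellow pad. I then took the red lock pin from the blue block, pushed it fully home through the lug into the post, let go, and handed the job in. The clock read about 23.5 s just before I handed in; the limit is 54 s. No verdict is reported.

- **Cradle:** the press stopped with the fingertips at 0.105 m, which is the level plate's top height. The later pictures also show it level.
- **Pin:** contact while inserting came at TCP height 0.132 m, as predicted. After release, all three cameras agreed within about 1 px on a grip centre of (0.506, 0.107, 0.129) m. The expected position was (0.506, 0.106, 0.130) m, and the pin looked upright.
- **Robot and tachometer:** the gripper was open and clear of everything at the end. The pictures show the tachometer always clear of the gripper, though its contact force has no reading of its own.
- **Disagreements along the way:** the wrist camera alone put the hole about 2.5 mm from the fixture fit. That was matched by an equal offset of the pin as seen in the grip, so the two cancelled. The arm also settled about 2 mm to one side of its target, which I corrected before inserting.

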